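# Feed one coin cell to the tester

### The arm

A 6-joint arm with a two-finger parallel gripper is mounted at the origin on the work surface. World frame = base frame: x ahead of the robot, y to its left, z up, the work surface at z = 0. Lengths are in m, angles in rad, forces in N, time in s.
With the tool pointing down it reaches from about 0.35 to 0.95 m from the base axis. Payload 17.4 kg.
Tool frame: the origin (TCP) lies midway between the tips of the shut fingers; the grasp point (between the pads) lies 19 mm behind it; z points along the fingers, x is the direction in which the jaws open and shut, and the axes are right-handed (so a half turn about z gives the same grasp; the last joint's range is limited). The gripper opens to 93 mm and grips with 3 to 60 N. Pads are 15 mm wide; open, the fingers measure 128 mm over their backs; the gripper's body (75 mm by 188 mm) begins 65 mm behind the grasp point.
Start: joints at [-1.293, 0.116, 1.442, -0, 1.584, -0.038], TCP at [0.21, -0.642, 0.18] pointing down, gripper open.
Joint ranges: [-2.83, 2.83], [-0.83, 2.19], [0.07, 2.5], [-1.14, 4.28], [0.01, 3], [-2.97, 2.97]. Speed limits (rad/s): [1.89, 1.89, 2.22, 3.14, 3.14, 3.14].

### API

Orientations are given as [roll, pitch, yaw] about the fixed x, y, z axes, in that order (R = Rz(yaw) Ry(pitch) Rx(roll)).
In Python, from station import bot gives the robot as it stands. The module is installed in compiled form; this text tells all that it offers.
- The arm moves only by the tool move_arm, never from a script. Its argument "deltas" is one flat list of numbers, 4 for each row, row after row: the shift along the tool's x, y, z scaled (see below), then the turn about the tool's z scaled (see below). A call has 1 to 12 rows; each row is the pose to reach, as a shift and turn from the pose measured when the call began, along the tool's axes at that moment; what a row does not reach only later rows make up. The controller multiplies each number of a shift by 0.1 m and each number of a turn by 45 degrees. A row lasts 1/8 s, in which the tool goes at most 62.5 mm and 10.7 degrees, less where a joint would pass 70% of its speed; a pose out of reach is approached as far as the arm can. A call with a number of a shift or a turn outside -1 to 1 is refused whole. A call with a gripper value outside its range is refused whole. "fingers" is the opening, from 0 (shut) to 1 (fully open), set as the call begins (left out, the last holds). The fingers move at their own pace and stop on an object; "squeeze" is the grip in N (left out, the last holds). Time passes only in rows, so rows that repeat a pose let the fingers close. It gives the time, the measured TCP pose, the force and the opening at its end, in the units of the state.
- bot.read_state(): the state, without advancing time (a new reading comes with each control period).
- bot.grab_frame(name): name is "scene" or "top" or "wrist"; returns a dict with "frame" (400x640x3 uint8, red, green, blue), "z_map" (400x640 float32, m along the optical axis (not along the pixel's ray), 0 where there is no reading), "camera_matrix" (3x3 intrinsics, pixels), "k1" (the pictures are not rectified: a ray, as slopes to the right and down, at radius r is drawn at 1 + k1 r^2 times it, then the intrinsics apply), "T" (4x4, takes a point from camera to world coordinates). Camera axes: x right, y up, looking along -z (the intrinsics and any distortion apply to the point x, -y, -z); pixel columns grow to the right and rows downward; lengths in m; the calibration is good to about 2 mm. A picture is of the moment at which its call begins.
- bot.job_done(): hands the job in, once; it reports no verdict.
Trained networks look in the newest picture that a camera, given by its name, has taken for a name from the list of things; names that differ only in an ending like _2 or _b are one class to them, and where a whole thing is asked for, a point or a joint stands for the part that bears it (a point fixed in the world has none). Each returns a list of dicts, best first, with "confidence" (0 to 1); they miss things now and then, are a little off and sometimes report something else, mostly with a low value. They report only what shows in the picture. A call takes as long as a camera call.
- bot.spot_in(camera, name): "rect" ([left, top, right, bottom] in pixels, round what is visible of it).
- bot.outline_of(camera, name): "pixels" (400x640 bool, what is visible of it) and "rect" ([left, top, right, bottom] in pixels, round what is visible of it).
- bot.pinpoint(camera, name): "point" ([column, row] in pixels: a listed point, or the origin of a listed thing).
The state is a dict: "t": time; "joint_positions": joint angles; "qd": joint speeds; "tau": joint torques, N m; "ee_pos": TCP position; "orientation": TCP orientation; "ft_force": force on the tool from outside, world axes, zero at the start; "moment": the same for the moment, N m; "gripper_width": finger opening in m.
Only numpy, scipy, OpenCV 4.12 (cv2) and the standard library are available. Lean on these libraries where they do the work, as an engineer would, in place of code of your own. Each camera call takes 0.05 s, during which the arm holds its last target.

### The job

Press the coin-cell feeder's black plunger once, all the way down, and let it spring back up so that a single cell comes out of the gate at the foot of the magazine. Then, without picking it up, nudge that cell along the dark plate with your fingertips: aside to the front of the cell tester and up into its V-shaped stop, until it touches both faces of the V and covers the round contact. Leave the other cells in the magazine and do not disturb the dish, board, bottle or tweezers.

Things in the scene. Friction and masses are not known exactly. Their poses are not given: they have to be found in the camera images.
- feeder: Fixed coin-cell feeder. Origin on the bench under the axis of its magazine. Its flat dark plastic plate is 340 mm along y, runs from x = -75 to +100 mm, top at z = 10 mm. The magazine is a clear square well, 33 mm wide, top at z = 57 mm, with steel corner rails and a gate at the foot of its -x side. Behind (+x) is a grey gear housing, 44 mm wide, x = 30 to 98 mm, top at z = 33 mm.
- landing (a point): Where the cell comes to lie: a point on the plate's top, 38 mm in front (-x) of the magazine axis. A steel blade drives the lowest cell out along -x; after a full press its middle is within a few mm of here, its edge about 10 mm clear of the well, and it stays there, flat, when the blade goes back.
- plunger (a joint): Travel of the plunger, m: 0 up, 0.020 fully down on a hard stop. Spring return: about 1.5 N to start moving, about 3.5 N just above the stop when pressed slowly, plus about 0.6 N at 40 mm/s. The blade moves twice as far as the plunger.
- plunger_cap (a point): Middle of the top face of the plunger's round black cap (32 mm across, 66 mm behind the magazine axis). The top stands at z = 64 mm when up and 44 mm when down.
- cell_1_center (a point): Centre of the lowest coin cell of the stack, the one that comes out: a plain steel disc 24.5 mm across, 7.7 mm thick, 10.5 g. Loose. z axis along the disc's axis.
- cell_2_center (a point): Centre of the second cell from below (same size); stays in the magazine.
- cell_3_center (a point): Centre of the third cell; stays in the magazine.
- cell_4_center (a point): Centre of the fourth cell; stays in the magazine.
- cell_5_center (a point): Centre of the top cell; stays in the magazine.
- tester_contact (a point): Middle of the tester's flat round brass contact (16 mm across), flush with the plate's top: the place of the middle of a seated cell. Axes as the feeder's. It is open towards -x, and to both sides in front of the V stop. It lies 12 to 26 mm in front (-x) of the magazine axis.
- tester: The cell tester, fixed on the plate to the left or right of the magazine; origin at the contact's middle. A white 90-degree V stop, 12 mm high, opens to -x: its faces touch a seated cell at 45 degrees either side of +x, its arms reach 21 mm out to each side and not in front of the contact's middle. Behind it a grey box, 66 mm wide, 30 mm high, 18 to 68 mm behind the contact.
- dish_center (a point): Centre of a loose round steel dish, 52 mm across, 20 mm high, standing on the plate on the other side of the magazine. Leave alone.
- board: Loose white circuit board with blue relays, 130 x 90 mm, 25 mm high, standing on the bench to the left (+y) of the feeder. Origin on the bench under its middle. Leave alone.
- bottle: Loose small white bottle, 44 mm across, 85 mm high, standing on the bench to the right (-y) of the feeder. Origin at its foot. Leave alone.
- tweezers_center (a point): Middle of a pair of dark steel tweezers, about 135 mm long, 8 mm high, lying on the bench in front (-x) of the plate. Leave alone.

How it is judged:
On the way, in this order (a step that is already met when the one before it is completed fails the run):
1. the plunger is pressed all the way down (value of joint plunger above 0.0175 m), for 0.02 s.
2. the plunger is back up and the lowest cell lies out in front of the magazine (value of joint plunger below 0.002 m and x of cell_1_center in the frame of feeder below -0.028 m), for 0.2 s.
At the end, for the whole second after the job is handed in: The dispensed cell lies flat on the plate, seated in the V: its middle within 3 mm of the middle of the tester's contact. The plunger is up (within 2 mm) and the other four cells are in the magazine (within 8 mm of its axis) (horizontal distance between cell_1_center and tester_contact below 0.003 m and angle between cell_1_center's own z axis and vertical below 0.1 rad and height (world z) of cell_1_center below 0.0165 m and value of joint plunger below 0.002 m and horizontal distance between each of cell_2_center, cell_3_center, cell_4_center, cell_5_center and feeder below 0.008 m); the robot touches nothing.
It fails at once if the dispensed cell is lifted off the plate (8 mm or more) or tipped on edge (height (world z) of cell_1_center above 0.022 m or angle between cell_1_center's own z axis and vertical above 0.6 rad).
It fails at once if a second cell leaves the magazine (more than 12 mm off its axis, or raised 15 mm) (horizontal distance between any of cell_2_center, cell_3_center, cell_4_center, cell_5_center and feeder above 0.012 m or height (world z) of cell_5_center above 0.06 m).
It fails at once if the dish, board, bottle or tweezers are moved more than 15 mm (distance of any of dish_center, board, bottle, tweezers_center from where it was at the start of the episode above 0.015 m).
It also fails if it takes over 48 s, if anything falls off the work surface, if the arm or the gripper's body presses on something with over 40 N, if the wrist force passes 120 N, or if a joint passes its speed limit or range.

## Working session

There is one attempt and no reset: what is moved stays moved. The work goes in short steps, Python scripts to look and compute and a tool call to move; the robot and the scene stay as the last step left them, time stands still between calls to the robot, and variables do not carry over. Pictures are saved under pics/ and viewed, and the job is handed in when it is done.

Besides the shell and the picture viewer there is one more tool, called after "Emit:" in YAML: its name, and indented under it one key for each argument. move_arm: Moves the arm, as the interface text tells. Its arguments: {"type":"object","properties":{"deltas":{"type":"array"},"fingers":{"type":"number"},"squeeze":{"type":"number"}},"required":["deltas"]}

```bash
mkdir -p pics
cat > h.py <<'E'
import numpy as np, cv2
from station import bot
def save(f,name,crop=None,scale=1):
    im=f["frame"]
    if crop: im=im[crop[1]:crop[3],crop[0]:crop[2]]
    if scale!=1: im=cv2.resize(im,None,fx=scale,fy=scale,interpolation=cv2.INTER_CUBIC)
    cv2.imwrite("pics/"+name,im[:,:,::-1])
def ray(f,u,v):
    K=f["camera_matrix"];k=f["k1"]
    a=np.array([(u-K[0,2])/K[0,0],(v-K[1,2])/K[1,1]]);s=a.copy()
    for _ in range(20): s=a/(1+k*(s@s))
    return s
def at_z(f,u,v,z):
    s=ray(f,u,v);T=f["T"];d=T[:3,:3]@np.array([s[0],-s[1],-1]);o=T[:3,3]
    return o+d*(z-o[2])/d[2]
def depth_pt(f,u,v):
    s=ray(f,u,v);z=f["z_map"][int(round(v)),int(round(u))];T=f["T"]
    return T[:3,:3]@(z*np.array([s[0],-s[1],-1]))+T[:3,3]
def proj(f,p):
    T=f["T"];c=T[:3,:3].T@(np.array(p)-T[:3,3]);s=np.array([c[0]/-c[2],-c[1]/-c[2]])
    s=s*(1+f["k1"]*(s@s));K=f["camera_matrix"]
    return np.array([K[0,0]*s[0]+K[0,2],K[1,1]*s[1]+K[1,2]])
E
python3 - <<'E'
from h import *
np.set_printoptions(precision=4,suppress=True)
hs={'feeder':0,'landing':.01,'plunger_cap':.064,'tester_contact':.01,'dish_center':.02,'board':0,'bottle':0,'tweezers_center':.004,'cell_5_center':.045}
for c in("top","scene"):
    f=bot.grab_frame(c);save(f,c+"0.png")
    print(c,f["T"][:3,3])
    for n,z in hs.items():
        for r in bot.pinpoint(c,n)[:2]: print(n,r["confidence"],np.array(r["point"]),at_z(f,*r["point"],z),depth_pt(f,*r["point"]))
print(bot.read_state())
E
```

```text
top [ 0.4664 -0.0021  0.8478]
feeder 0.68 [281.  208.6] [0.5307 0.0782 0.    ] [0.5268 0.0733 0.0514]
landing 0.93 [281.  221.9] [0.5003 0.0774 0.01  ] [0.5003 0.0773 0.0104]
plunger_cap 0.76 [284.1 174.2] [0.5984 0.0653 0.064 ] [0.5983 0.0652 0.0644]
plunger_cap 0.52 [299.  264.5] [0.4103 0.0357 0.064 ] [0.4058 0.0386 0.0023]
tester_contact 0.62 [341.1 216.9] [ 0.5094 -0.0564  0.01  ] [ 0.5093 -0.0563  0.0118]
board 0.98 [172.3 190. ] [0.5765 0.3231 0.    ] [0.5751 0.319  0.0109]
board 0.38 [281.1 204.1] [0.5409 0.0779 0.    ] [0.5368 0.0735 0.0471]
bottle 0.72 [422.5 196.1] [ 0.5544 -0.2427  0.    ] [ 0.5478 -0.2247  0.0636]
bottle 0.29 [337.6 219. ] [ 0.5053 -0.0491  0.    ] [ 0.5048 -0.0485  0.0116]
tweezers_center 0.44 [299.4 267.3] [0.3998 0.0377 0.004 ] [0.3997 0.0378 0.0028]
tweezers_center 0.18 [285.  175.4] [0.6057 0.0684 0.004 ] [0.5956 0.0633 0.0655]
cell_5_center 0.61 [278.8 206.1] [0.5327 0.0786 0.045 ] [0.5323 0.0781 0.0495]
scene [1.0071 0.5139 0.7095]
feeder 0.69 [354.4 230.1] [0.5312 0.0739 0.    ] [0.5529 0.094  0.0323]
landing 0.72 [366.8 218.4] [0.4931 0.0734 0.0
[... 414 characters left out ...]
9]
bottle 0.19 [354.7 214.5] [ 0.4974  0.0404 -0.    ] [0.5318 0.0723 0.0479]
tweezers_center 0.5 [386.3 189.8] [0.3863 0.0344 0.004 ] [0.3891 0.0365 0.0071]
cell_5_center 0.63 [357.3 212.9] [0.5223 0.0707 0.045 ] [0.5243 0.0725 0.0477]
{'t': 1.0, 'joint_positions': array([-1.2928,  0.116 ,  1.4416,  0.    ,  1.584 , -0.0378]), 'qd': array([-0.0006,  0.0005, -0.0002, -0.0009, -0.0007,  0.0005]), 'tau': array([ -0.0062, -72.1038, -62.2767,   0.0778,   0.0185,   0.    ]), 'ee_pos': array([ 0.2096, -0.6416,  0.1798]), 'orientation': array([-3.1416, -0.    , -1.255 ]), 'ft_force': array([-0.2473, -0.4336, -0.0552]), 'moment': array([0.0133, 0.024 , 0.0503]), 'gripper_width': 0.09292425411620246}
```

Run:
```python
import cv2
im=cv2.imread("pics/top0.png")[140:300,140:460]
cv2.imwrite("pics/topc.png",cv2.resize(im,None,fx=2.5,fy=2.5,interpolation=cv2.INTER_CUBIC))
```

```text
(no output)
```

View pics/topc.png

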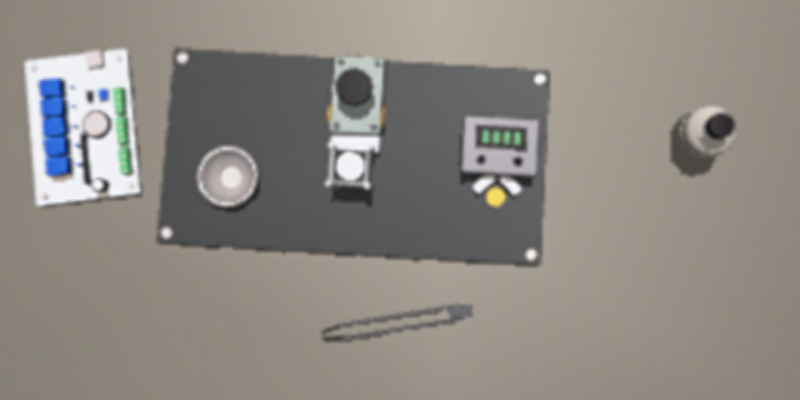

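View pics/scene0.png

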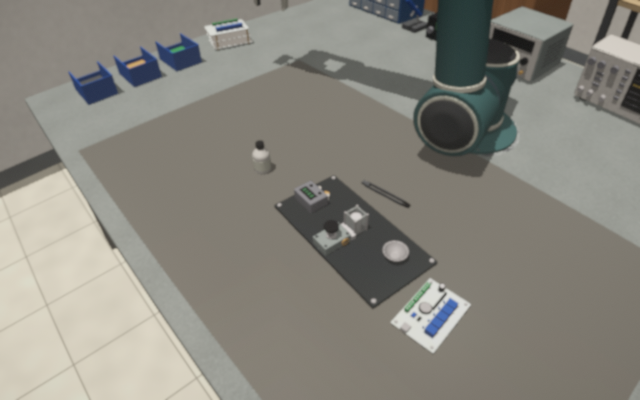

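The top view shows the plate with the dish on the left, the magazine at about (280,206), the plunger cap at (282,175), the tester on the right with its contact at about (338,219), and the tweezers in front. Next I fit the feeder pose more precisely.

Run:
```python
from h import *
np.set_printoptions(precision=4,suppress=True)
f=bot.grab_frame("top");im=f["frame"]
# dark plate mask via color threshold
g=im.astype(int).max(2); m=((g<95)&(f["z_map"]>0)).astype(np.uint8)
m[:, :195]=0;m[:,365:]=0;m[250:]=0;m[:150]=0
m=cv2.morphologyEx(m,cv2.MORPH_CLOSE,np.ones((5,5)))
n,l,s,c=cv2.connectedComponentsWithStats(m);i=1+np.argmax(s[1:,4]);cn=max(cv2.findContours((l==i).astype(np.uint8),0,2)[0],key=len)
W=np.array([at_z(f,*p[0],.01)[:2] for p in cn],np.float32)
r=cv2.minAreaRect(W*1000);print(s[i],r)
px={'cap':(281.6,174.8,.064),'well':(280,206.4,.057),'contact':(338.4,219.2,.01)}
# yellow blob
hsv=cv2.cvtColor(im,cv2.COLOR_RGB2HSV)
y=((hsv[...,0]>18)&(hsv[...,0]<32)&(hsv[...,1]>110)&(hsv[...,2]>120)).astype(np.uint8)
n,l,s,c=cv2.connectedComponentsWithStats(y)
for k in range(1,n):
    if s[k,4]>8: print('yel',c[k],s[k],at_z(f,*c[k],.01))
b=(g<60).astype(np.uint8);b[:, :270]=0;b[:,295:]=0;b[:165]=0;b[185:]=0
n,l,s,c=cv2.connectedComponentsWithStats(b)
for k in range(1,n):
    if s[k,4]>20: print('cap',c[k],s[k],at_z(f,*c[k],.064))
for k,v in px.items(): print(k,at_z(f,*v))
sc=[(182,58),(540,79),(531,255),(166,233)]
P=[at_z(f,140+a/2.5,140+b/2.5,.01) for a,b in sc];print(np.array(P),np.mean(P,0))
```

```text
[ 203  160  153   86 7300] ((543.6106567382812, 75.88758087158203), (335.9354248046875, 173.712158203125), 85.6054458618164)
yel [337.9783 218.2391] [335 215   7   8  46] [ 0.5066 -0.0494  0.01  ]
cap [0.5972 0.0705 0.064 ]
well [0.5311 0.0749 0.057 ]
contact [ 0.5044 -0.0503  0.01  ]
[[ 0.6348  0.2302  0.01  ]
 [ 0.6111 -0.0923  0.01  ]
 [ 0.4536 -0.0802  0.01  ]
 [ 0.478   0.242   0.01  ]] [0.5444 0.0749 0.01  ]
```

Emit:
move_arm:
  deltas: [-0.5,-0.5,0,0,-0.95,-1,0,0,-0.95,-1,0,0]
  fingers: 0
  squeeze: 20

```text
t: 1.42
ee_pos: [0.2766, -0.518, 0.1804]
orientation: [-3.141, -0.001, -1.253]
ft_force: [0.1, -0.5, -0.2]
gripper_width: 0.0673
```

Emit:
move_arm:
  deltas: [-0.5,-0.5,0,0,-0.95,-1,0,0,-0.95,-1,0,0]

```text
t: 1.8
ee_pos: [0.3429, -0.3949, 0.1808]
orientation: [-3.141, -0.002, -1.251]
ft_force: [0.1, 1.0, 0.7]
gripper_width: 0.0378
```

Emit:
move_arm:
  deltas: [-0.5,-0.5,0,0,-0.95,-1,0,0,-0.95,-1,0,0]

```text
t: 2.17
ee_pos: [0.4091, -0.2718, 0.181]
orientation: [-3.14, -0.002, -1.248]
ft_force: [-0.3, -0.9, -0.2]
gripper_width: 0.0077
```

Emit:
move_arm:
  deltas: [-0.5,-0.5,0,0,-0.95,-1,0,0,-0.95,-1,0,0]

```text
t: 2.55
ee_pos: [0.475, -0.1488, 0.1809]
orientation: [-3.141, -0.002, -1.246]
ft_force: [-0.2, -0.5, -0.1]
gripper_width: 0.0003
```

Emit:
move_arm:
  deltas: [-0.5,-0.5,0,0,-0.95,-1,0,0,-0.95,-1,0,0]

```text
t: 2.92
ee_pos: [0.5406, -0.0259, 0.1803]
orientation: [-3.141, -0.002, -1.245]
ft_force: [0.5, -0.6, -1.1]
gripper_width: 0.0003
```

Emit:
move_arm:
  deltas: [-0.35,-0.4,0.3,-0.2,-0.74,-0.85,0.6,-0.4,-0.74,-0.85,0.8,-0.6,-0.74,-0.85,0.8,-0.8,-0.74,-0.85,0.8,-1,-0.74,-0.85,0.8,-1]

```text
t: 3.68
ee_pos: [0.5979, 0.0693, 0.1]
orientation: [3.14, -0.002, -0.462]
ft_force: [0.3, 1.1, 0.4]
gripper_width: 0.0004
```

Emit:
move_arm:
  deltas: [0,0,0,-0.23,0,0,0,-0.46,0,0,0,-0.7,0,0,0,-0.93,0,0,0,-1,0,0,0,-1]

```text
t: 4.42
ee_pos: [0.598, 0.0683, 0.1001]
orientation: [3.139, 0.0, 0.319]
ft_force: [0.5, 0.1, 0.4]
gripper_width: 0.0004
```

Run:
```python
from h import *
f=bot.grab_frame("wrist");save(f,"w1.png");s=bot.read_state();print(s["ee_pos"],s["orientation"],f["T"])
for n,z in (('plunger_cap',.064),('tester_contact',.01),('landing',.01)):
  for r in bot.pinpoint("wrist",n)[:2]: print(n,r,at_z(f,*r["point"],z))
```

```text
[0.59802296 0.06846995 0.10004933] [3.13888054e+00 4.53589664e-05 3.18900764e-01] [[ 9.49519230e-01 -3.01398698e-01 -8.70175670e-02  5.75208641e-01]
 [ 3.13708546e-01  9.12634466e-01  2.62078765e-01  1.39978925e-01]
 [ 4.25032100e-04 -2.76146982e-01  9.61115323e-01  3.04540046e-01]
 [ 0.00000000e+00  0.00000000e+00  0.00000000e+00  1.00000000e+00]]
plunger_cap {'point': [318.8, 195.8], 'confidence': 0.97} [0.59751997 0.0734199  0.064     ]
tester_contact {'point': [192.2, 266.5], 'confidence': 0.7} [ 0.50711695 -0.04924507  0.01      ]
landing {'point': [208.8, 139.4], 'confidence': 0.86} [0.49436763 0.07721413 0.01      ]
```

View pics/w1.png

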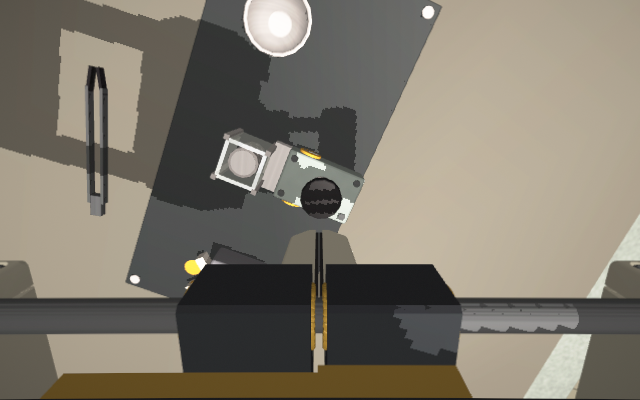

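The wrist view shows the cap at (320,197), almost under the closed fingers. The contact and landing positions agree with the top view to within about 2 mm. Now I press.

Emit:
move_arm:
  deltas: [0.005,-0.035,0.15,-0.1,0.005,-0.035,0.3,-0.16,0.005,-0.035,0.36,-0.16,0.005,-0.035,0.42,-0.16,0.005,-0.035,0.48,-0.16,0.005,-0.035,0.53,-0.16,0.005,-0.035,0.565,-0.16,0.005,-0.035,0.565,-0.16,0.005,-0.035,0.565,-0.16]

```text
t: 5.75
ee_pos: [0.5974, 0.0723, 0.0437]
orientation: [3.139, 0.0, 0.447]
ft_force: [-0.1, 0.1, 0.2]
gripper_width: 0.0003
```

Run:
```python
from h import *
s=bot.read_state();print(s["ft_force"],s["moment"],s["tau"])
f=bot.grab_frame("wrist");save(f,"w2.png")
f=bot.grab_frame("scene");save(f,"s2.png",(260,140,460,280),4)
print([bot.pinpoint("wrist","plunger_cap")[:2],bot.pinpoint("wrist","cell_1_center")[:2]])
```

```text
[-0.11485583  0.0584228   0.16714844] [ 0.01901908 -0.17229946 -0.00622735] [-5.08173878e-03 -6.09769177e+01 -5.87074149e+01  5.41547325e-02
  3.55097896e-02  2.34887317e-03]
[[{'point': [319.2, 232.5], 'confidence': 0.56}], []]
```

View pics/w2.png

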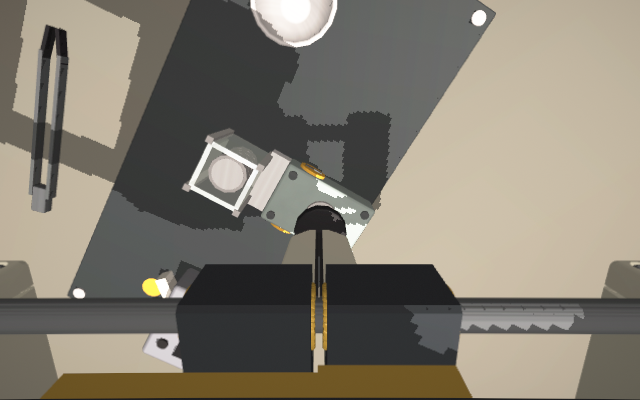

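View pics/s2.png

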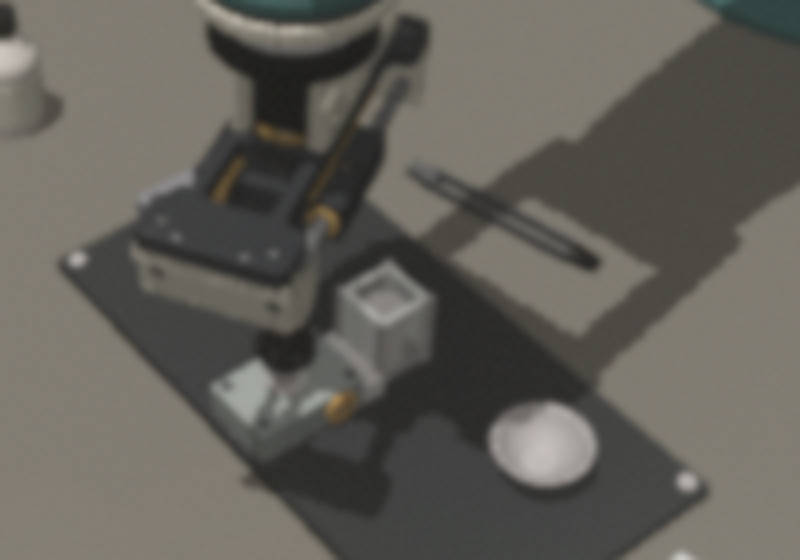

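Run:
```python
from h import *
np.set_printoptions(precision=4,suppress=True)
f=bot.grab_frame("wrist")
for v in range(196,300,6): print(v,[depth_pt(f,u,v).round(3) for u in (303,319,335)])
im=cv2.resize(f["frame"][120:320,160:440],None,fx=2.8,fy=2.8);cv2.imwrite("pics/w3.png",im[:,:,::-1])
```

```text
196 [array([0.583, 0.079, 0.033]), array([0.593, 0.083, 0.032]), array([0.603, 0.088, 0.033])]
202 [array([0.585, 0.075, 0.033]), array([0.595, 0.081, 0.036]), array([0.605, 0.085, 0.032])]
208 [array([0.587, 0.071, 0.033]), array([0.593, 0.085, 0.062]), array([0.607, 0.081, 0.033])]
214 [array([0.585, 0.078, 0.063]), array([0.594, 0.082, 0.065]), array([0.603, 0.086, 0.063])]
220 [array([0.587, 0.074, 0.062]), array([0.596, 0.078, 0.064]), array([0.604, 0.082, 0.063])]
226 [array([0.589, 0.071, 0.064]), array([0.597, 0.075, 0.064]), array([0.606, 0.079, 0.065])]
232 [array([0.587, 0.076, 0.085]), array([0.599, 0.072, 0.064]), array([0.602, 0.084, 0.087])]
238 [array([0.588, 0.076, 0.094]), array([0.595, 0.079, 0.091]), array([0.602, 0.084, 0.094])]
244 [array([0.588, 0.077, 0.101]), array([0.596, 0.078, 0.097]), array([0.602, 0.083, 0.1  ])]
250 [array([0.588, 0.076, 0.107]), array([0.595, 0.079, 0.105]), array([0.602, 0.083, 0.107])]
256 [array([0.589, 0.076, 0.113]), array([0.597, 0.076, 0.105]), array([0.601, 0.083, 0.114])]
262 [array([0.589, 0.077, 0.119]), array([0.598, 0.074, 0.106]), array([0.601, 0.083, 0.119])]
268 [array([0.58 , 0.102, 0.174]), array([0.599, 0.071, 0.107]), array([0.587, 0.106, 0.174])]
274 [array([0.58 , 0.102, 0.176]), array([0.6  , 0.069, 0.108]), array([0.587, 0.106, 0.177])]
280 [array([0.58 , 0.102, 0.18 ]), array([0.601, 0.067, 0.109]), array([0.587, 0.105, 0.179])]
286 [array([0.58 , 0.102, 0.181]), array([0.631, 0.004, 0.   ]), array([0.586, 0.106, 0.182])]
292 [array([0.58 , 0.103, 0.185]), array([ 0.634, -0.001, -0.   ]), array([0.586, 0.105, 0.184])]
298 [array([0.58 , 0.103, 0.188]), array([0.585, 0.099, 0.179]), array([0.586, 0.105, 0.187])]
```

View pics/w3.png

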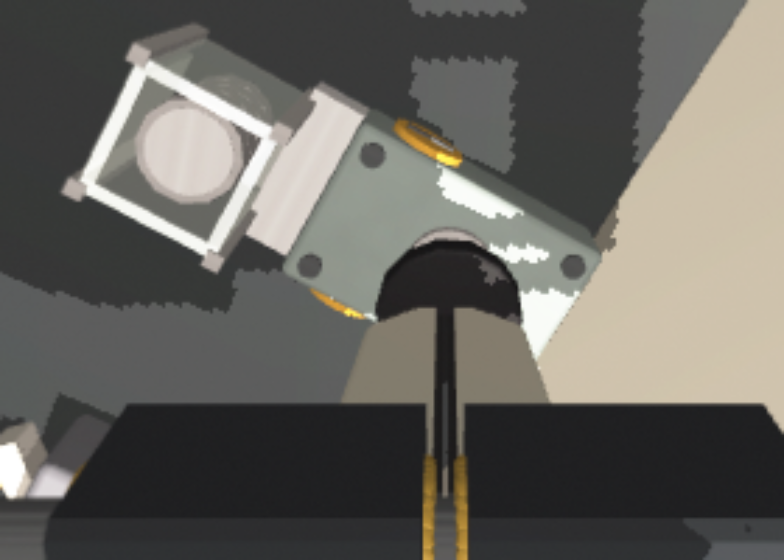

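Run:
```python
from h import *
np.set_printoptions(precision=4,suppress=True)
f=bot.grab_frame("wrist");s=bot.read_state();p=s["ee_pos"];print(s["t"],p, f["T"][:3,3])
for d in (0,.01,.02,.03,.04,.06): print(d,proj(f,p+[0,0,d]))
yaw=s["orientation"][2];ty=np.array([np.sin(yaw),-np.cos(yaw),0]);tx=np.array([np.cos(yaw),np.sin(yaw),0])
for u in (296,303,311,327,335):
  for v in range(224,264,3):
    q=depth_pt(f,u,v)-p; print(u,v,q@tx,q@ty,q[2],end=' | ')
  print()
```

```text
6.05 [0.5974 0.0723 0.0436] [0.5655 0.1403 0.2482]
0 [317.4077 218.4764]
0.01 [317.3601 224.0022]
0.02 [317.308  230.0647]
0.03 [317.2505 236.7462]
0.04 [317.1868 244.1469]
0.06 [317.0364 261.6272]
296 224 -0.012620862558836014 -0.003985770595145234 0.02031113020058016 | 296 227 -0.01271373373298848 -0.0017679000477425959 0.0195166639129951 | 296 230 -0.012739548593069408 9.7838575813851e-05 0.019652858295986772 | 296 233 -0.012693570255301894 0.0015584144488526902 0.020777427307725152 | 296 236 -0.010893794405103527 -0.007279374815362318 0.04593939724783706 | 296 239 -0.01053862148409992 -0.007921032565825983 0.05121940382218616 | 296 242 -0.010325038530728824 -0.007787076214479254 0.05454258253968382 | 296 245 -0.010047722678021035 -0.008106374868574986 0.058716507487515876 | 296 248 -0.009879490186633762 -0.007801022474212018 0.061390556060140225 | 296 251 -0.009685216425597554 -0.0077083564352426245 0.06440426063973055 | 296 254 -0.00947346745266697 -0.007781573323630494 0.06763923447567201 | 296 257 -0.009210403525904725 -0.008256351164237272 0.07154877838488426 | 296 260 -0.009
[... 3565 characters left out ...]
.008152677131310895 0.047985489284208024 | 335 239 0.008964113330989636 -0.007815530332529559 0.05098384781502009 | 335 242 0.008774653450517686 -0.007942564161611442 0.054893904381067435 | 335 245 0.00867006151597346 -0.007416644818538732 0.057221170842605154 | 335 248 0.008484228422789408 -0.007629464477269151 0.06103088347558845 | 335 251 0.008292313785515386 -0.007960634043382623 0.06493349789112966 | 335 254 0.008160071929631708 -0.007821940942777078 0.06772622225790949 | 335 257 0.007999115896187903 -0.007992547599319175 0.07102914359752892 | 335 260 0.007880699834930048 -0.007821763827728468 0.07354261261213409 | 335 263 0.007737854981562566 -0.007924696698482173 0.07648713731690525 |
```

The wrist depth shows the cap is still up at z=0.064. The fingertips end about 38 mm above the reported TCP, and the wrist force is near 0. So the reported TCP doesn't match the real tips, and the plunger hasn't been pressed. I'll feel my way down in small steps, watching the force.

Emit:
move_arm:
  deltas: [0,0,0.06,0,0,0,0.12,0,0,0,0.12,0]

```text
t: 6.42
ee_pos: [0.597, 0.0722, 0.0308]
orientation: [3.139, 0.001, 0.447]
ft_force: [0.3, 0.3, 0.4]
gripper_width: 0.0005
```

Emit:
move_arm:
  deltas: [0,0,0.03,0,0,0,0.06,0,0,0,0.06,0]

```text
t: 6.8
ee_pos: [0.597, 0.0722, 0.0247]
orientation: [3.139, 0.001, 0.447]
ft_force: [-0.4, -0.5, 0.4]
gripper_width: 0.0001
```

Emit:
move_arm:
  deltas: [0,0,0.03,0,0,0,0.03,0]

```text
t: 7.05
ee_pos: [0.5971, 0.0722, 0.0216]
orientation: [3.139, 0.001, 0.447]
ft_force: [0.9, 0.5, 1.7]
gripper_width: 0.0005
```

Run:
```python
from h import *
f=bot.grab_frame("wrist");s=bot.read_state();p=s["ee_pos"];print(p,s["ft_force"])
save(f,"w4.png",(160,120,440,320),2.8)
for v in range(215,250,3): print(v,[depth_pt(f,u,v)[2].round(4) for u in (290,303,311,327,335)])
```

```text
[0.59708143 0.07224492 0.02170335] [0.70204787 0.12252923 1.60357097]
215 [np.float64(0.0344), np.float64(0.0327), np.float64(0.0346), np.float64(0.0354), np.float64(0.0324)]
218 [np.float64(0.0322), np.float64(0.0322), np.float64(0.0552), np.float64(0.0585), np.float64(0.0322)]
221 [np.float64(0.033), np.float64(0.0532), np.float64(0.0597), np.float64(0.0589), np.float64(0.0568)]
224 [np.float64(0.0325), np.float64(0.0584), np.float64(0.0604), np.float64(0.2261), np.float64(0.06)]
227 [np.float64(0.0328), np.float64(0.0606), np.float64(0.0609), np.float64(0.0612), np.float64(0.0604)]
230 [np.float64(0.0334), np.float64(0.0604), np.float64(0.0602), np.float64(0.0608), np.float64(0.0602)]
233 [np.float64(0.0319), np.float64(0.0654), np.float64(0.0649), np.float64(0.0654), np.float64(0.0645)]
236 [np.float64(0.0329), np.float64(0.0695), np.float64(0.069), np.float64(0.0691), np.float64(0.0692)]
239 [np.float64(0.0715), np.float64(0.0726), np.float64(0.0721), np.float64(0.0723), np.float64(0.0732)]
242 [np.float64(0.0761), np.float64(0.0758), np.float64(0.0758), np.float64(0.0774), np.float64(0.0757)]
245 [np.float64(0.0794), np.float64(0.08), np.float64(0.0788), np.float64(0.0796), np.float64(0.0795)]
248 [np.float64(0.0828), np.float64(0.0832), np.float64(0.0818), np.float64(0.0831), np.float64(0.0837)]
```

View pics/w4.png

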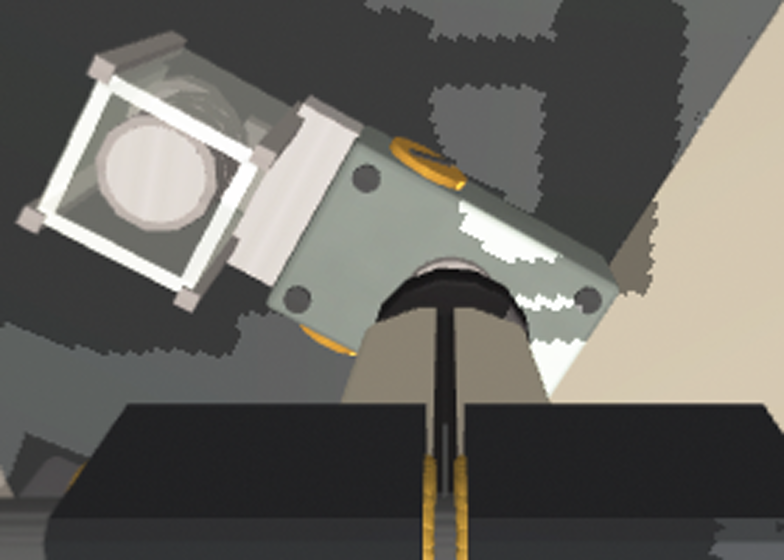

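The cap top is now at about 0.0605 with 1.6 N, so the tips are in contact and sit at TCP z + 0.039. The full-press target is therefore TCP z of about 0.005.

Emit:
move_arm:
  deltas: [0,0,0.04,0,0,0,0.08,0,0,0,0.12,0,0,0,0.15,0,0,0,0.15,0]

```text
t: 7.72
ee_pos: [0.5971, 0.0722, 0.0064]
orientation: [3.139, 0.001, 0.447]
ft_force: [0.1, 0.9, 3.5]
gripper_width: 0.0003
```

Emit:
move_arm:
  deltas: [0,0,0.02,0,0,0,0.025,0,0,0,0.025,0]

```text
t: 8.1
ee_pos: [0.5973, 0.0722, 0.0053]
orientation: [3.139, 0.001, 0.447]
ft_force: [-6.8, -0.4, 18.1]
gripper_width: 0.0006
```

The force jumped to 18 N, so the plunger is on its hard stop. I release it.

Emit:
move_arm:
  deltas: [0,0,-0.05,0,0,0,-0.1,0,0,0,-0.16,0,0,0,-0.22,0,0,0,-0.3,0,0,0,-0.6,0,0,0,-0.6,0]

```text
t: 8.98
ee_pos: [0.5985, 0.0725, 0.068]
orientation: [3.138, -0.003, 0.447]
ft_force: [0.5, 0.7, -1.0]
gripper_width: 0.0004
```

Run:
```python
from h import *
f=bot.grab_frame("wrist");s=bot.read_state();print(s["ee_pos"],s["orientation"],s["ft_force"])
save(f,"w5.png")
for n,z in (('plunger_cap',.064),('tester_contact',.01),('landing',.01),('cell_1_center',.0177)):
  for r in bot.pinpoint("wrist",n)[:3]: print(n,r,at_z(f,*r["point"],z),depth_pt(f,*r["point"]))
```

```text
[0.59781475 0.07241648 0.06640205] [ 3.13848252e+00 -1.02937022e-03  4.46890452e-01] [-0.24988126 -0.44444625 -0.39726869]
plunger_cap {'point': [317.2, 217.1], 'confidence': 0.59} [0.59854558 0.07197988 0.064     ] [0.59848359 0.07211019 0.0643965 ]
tester_contact {'point': [164.2, 270.3], 'confidence': 0.94} [ 0.50725397 -0.04825613  0.01      ] [ 0.50716877 -0.04852999  0.00961923]
tester_contact {'point': [238.8, 163.2], 'confidence': 0.44} [0.53066383 0.06850995 0.01      ] [0.53492483 0.07719431 0.04166849]
landing {'point': [202.0, 135.2], 'confidence': 0.77} [0.49658575 0.07673153 0.01      ] [0.49879387 0.07875983 0.01835057]
cell_1_center {'point': [196.6, 133.7], 'confidence': 0.71} [0.49456575 0.07789916 0.0177    ] [0.49460347 0.07793222 0.01783456]
```

View pics/w5.png

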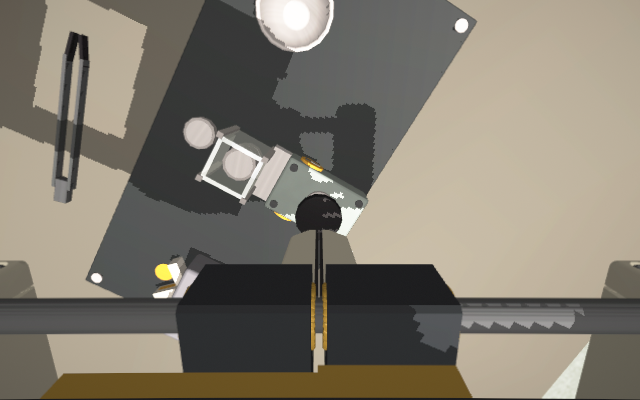

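The cell came out and lies flat at about (199,133) px, world (0.495, 0.078), top at 0.0178. The cap is back up at 0.064. Next I move above a spot behind the cell with the fingers about 16 mm apart, so they act as a two-point cradle.

Emit:
move_arm:
  deltas: [-0.45,-0.37,0,0,-0.9,-0.75,0,0,-0.9,-0.75,0,0,-0.9,-0.75,0,0]
  fingers: 0.172

```text
t: 9.72
ee_pos: [0.4837, 0.1011, 0.0645]
orientation: [3.139, 0.001, 0.447]
ft_force: [0.3, 0.3, 0.3]
gripper_width: 0.0162
```

Run:
```python
from h import *
f=bot.grab_frame("wrist");s=bot.read_state();print(s["ee_pos"],s["orientation"],s["gripper_width"])
save(f,"w6.png")
for c in("wrist","top"):
 if c=="top": f=bot.grab_frame("top");save(f,"t6.png",(240,150,380,270),5)
 for n,z in (('tester_contact',.01),('landing',.01),('cell_1_center',.0177)):
  for r in bot.pinpoint(c,n)[:3]: print(c,n,r,at_z(f,*r["point"],z),depth_pt(f,*r["point"]))
```

```text
[0.48397633 0.10091217 0.06440856] [3.13941001e+00 1.72291798e-03 4.46754178e-01] 0.015972198462108896
wrist landing {'point': [320.3, 225.7], 'confidence': 0.67} [0.49704888 0.07820235 0.01      ] [0.49564365 0.08104072 0.01808599]
wrist cell_1_center {'point': [319.4, 227.2], 'confidence': 0.66} [0.49561675 0.07941814 0.0177    ] [0.49555312 0.07954913 0.01806698]
top tester_contact {'point': [339.6, 218.1], 'confidence': 0.95} [ 0.50680948 -0.05304036  0.01      ] [ 0.50672077 -0.05292844  0.01184087]
```

View pics/w6.png

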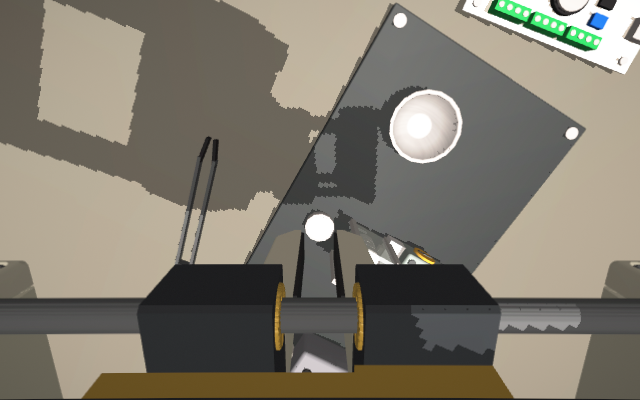

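View pics/t6.png

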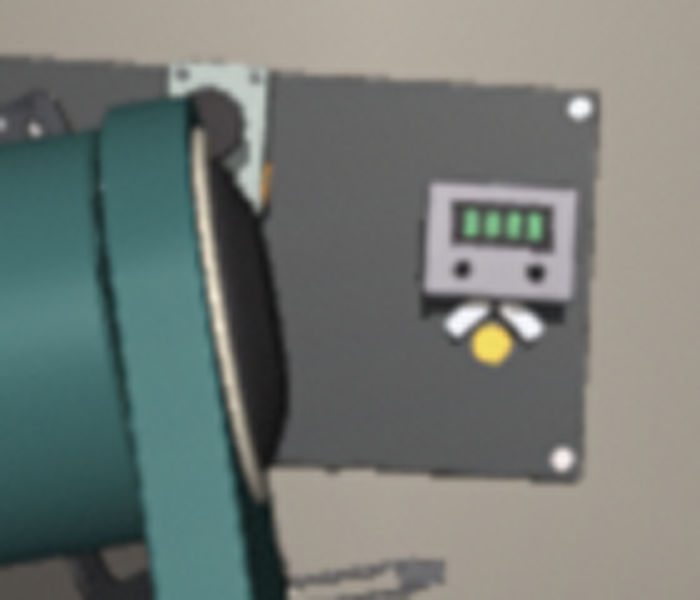

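The cell shows fully at (319,228), centred between the two fingertips and 25 mm ahead of them. I descend.

Emit:
move_arm:
  deltas: [0,0,0.35,0,0,0,0.65,0,0,0,0.82,0,0,0,0.87,0,0,0,0.89,0,0,0,0.89,0]

```text
t: 10.88
ee_pos: [0.4839, 0.1008, -0.024]
orientation: [3.139, 0.001, 0.447]
ft_force: [0.2, 0.3, 0.4]
gripper_width: 0.0161
```

Run:
```python
from h import *
f=bot.grab_frame("wrist");s=bot.read_state();print(s["ee_pos"],s["orientation"],s["gripper_width"],s["ft_force"])
save(f,"w7.png",(200,150,440,350),3)
for r in bot.pinpoint("wrist","cell_1_center"): print(r,at_z(f,*r["point"],.0177))
print([depth_pt(f,u,v).round(4) for u in (296,340) for v in (228,231,234,237,240)])
```

```text
[ 0.48390406  0.10075715 -0.02397287] [3.13937320e+00 1.20464348e-03 4.46540630e-01] 0.015905008263414684 [ 0.50814613 -0.17452785 -0.35751835]
{'point': [319.4, 282.3], 'confidence': 0.58} [0.49455548 0.08137652 0.0177    ]
[array([0.4705, 0.1017, 0.0092]), array([0.4704, 0.103 , 0.0166]), array([0.4705, 0.1036, 0.0218]), array([0.4709, 0.1033, 0.0246]), array([0.4711, 0.1035, 0.0286]), array([0.4924, 0.1122, 0.0093]), array([0.4915, 0.1131, 0.0165]), array([0.491 , 0.1133, 0.0215]), array([0.4909, 0.1131, 0.0252]), array([0.491 , 0.1125, 0.0275])]
```

View pics/w7.png

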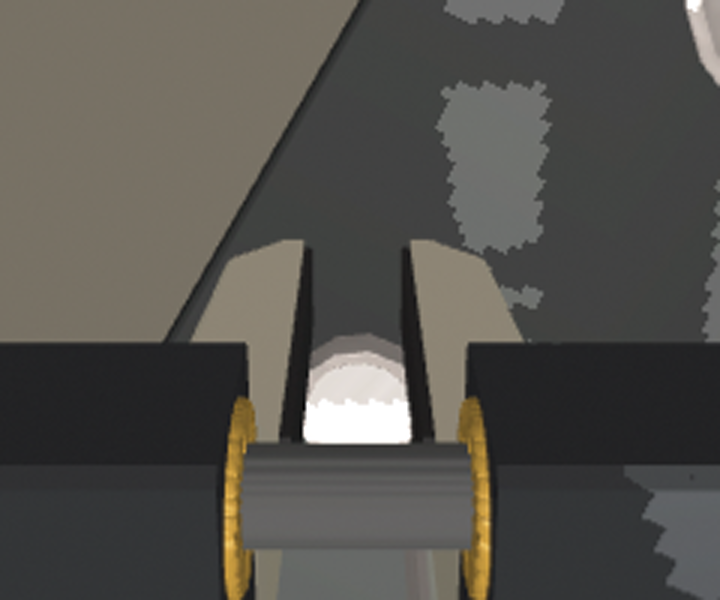

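Seen from the wrist, the cell shows between the fingers at about (319,282) and the tips sit about 4 mm above the plate. Next I lower 2 mm, make contact and push along −y of the feeder.

Emit:
move_arm:
  deltas: [0,0.02,0.018,0,0,0.05,0.018,0,0,0.077,0.018,0,-0.036,0.138,0.018,0,-0.072,0.199,0.018,0,-0.108,0.26,0.018,0,-0.144,0.321,0.018,0,-0.18,0.382,0.018,0,-0.216,0.443,0.018,0,-0.252,0.504,0.018,0,-0.288,0.565,0.018,0,-0.324,0.626,0.018,0]

```text
t: 12.48
ee_pos: [0.4816, 0.0299, -0.0256]
orientation: [3.139, 0.001, 0.447]
ft_force: [-0.4, -0.2, -0.5]
gripper_width: 0.0159
```

```bash
cat > chk.py <<'E'
from h import *
import sys
f=bot.grab_frame("wrist");s=bot.read_state();print(s["t"],s["ee_pos"],s["orientation"],s["gripper_width"],s["ft_force"])
save(f,sys.argv[1]+"w.png",(200,150,440,350),3)
for n,z in (('tester_contact',.01),('cell_1_center',.0177)):
  for r in bot.pinpoint("wrist",n): print(n,r,at_z(f,*r["point"],z))
f=bot.grab_frame("top");save(f,sys.argv[1]+"t.png",(240,150,380,270),5)
for n,z in (('tester_contact',.01),('cell_1_center',.0177)):
  for r in bot.pinpoint("top",n): print("top",n,r,at_z(f,*r["point"],z))
E
python3 chk.py p1
```

```text
12.525 [ 0.48155762  0.0293249  -0.0256933 ] [3.13921420e+00 1.41942622e-03 4.46459198e-01] 0.016150330675363665 [ 0.28102648 -0.76822228 -0.22708818]
tester_contact {'point': [300.2, 360.2], 'confidence': 0.6} [ 0.50647737 -0.04651278  0.01      ]
cell_1_center {'point': [315.1, 272.8], 'confidence': 0.93} [0.48722461 0.01555274 0.0177    ]
top tester_contact {'point': [338.9, 216.8], 'confidence': 0.49} [ 0.50972627 -0.05154199  0.01      ]
```

View pics/p1w.png

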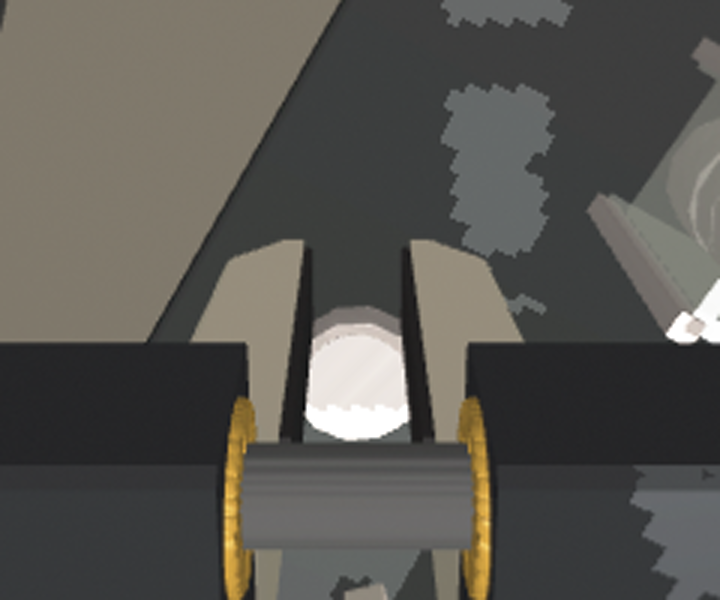

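View pics/p1t.png

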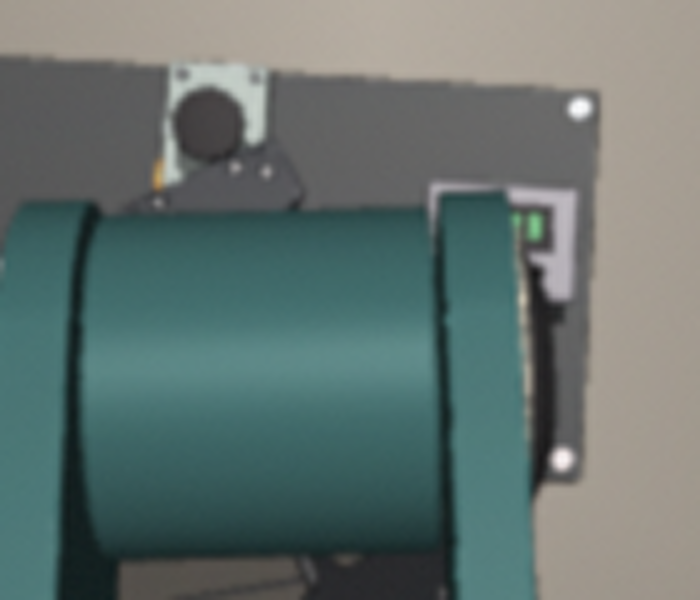

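Emit:
move_arm:
  deltas: [-0.034,0.06,0,0,-0.068,0.12,0,0,-0.102,0.18,0,0,-0.136,0.24,0,0,-0.17,0.3,0,0,-0.204,0.36,0,0,-0.238,0.42,0,0,-0.271,0.48,0,0,-0.29,0.515,0,0,-0.304,0.535,0,0,-0.304,0.535,0,0]

```text
t: 14.15
ee_pos: [0.4773, -0.031, -0.0255]
orientation: [3.139, 0.001, 0.446]
ft_force: [-0.1, -0.3, -0.8]
gripper_width: 0.016
```

Emit:
move_arm:
  deltas: [0,-0.1,0,0,0,-0.3,0,0,0,-0.3,-0.3,0,0,-0.3,-0.6,0,0,-0.3,-0.9,0]

```text
t: 14.78
ee_pos: [0.4637, -0.0024, 0.0654]
orientation: [3.14, 0.001, 0.447]
ft_force: [1.6, -0.4, -0.1]
gripper_width: 0.0161
```

```bash
python3 chk.py p2
```

```text
14.825 [ 0.46533016 -0.00254203  0.06942246] [ 3.13746436e+00 -2.78046945e-03  4.47405860e-01] 0.016118731812811017 [1.50481778 0.27713987 4.77128717]
tester_contact {'point': [337.3, 261.8], 'confidence': 0.84} [ 0.50494286 -0.04925846  0.01      ]
cell_1_center {'point': [317.7, 252.6], 'confidence': 0.8} [ 0.48431678 -0.04535822  0.0177    ]
top cell_1_center {'point': [233.6, 211.3], 'confidence': 0.21} [0.52496976 0.18088766 0.0177    ]
```

View pics/p2w.png

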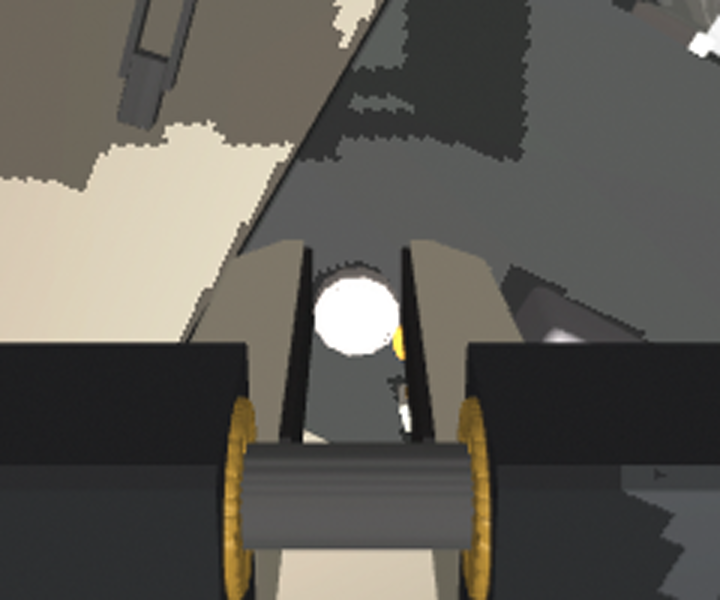

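The cell is now at about (0.485, -0.047), some 21 mm straight in front of the contact. Next I turn the tool to face +x of the feeder, behind the cell.

Emit:
move_arm:
  deltas: [-0.1,0.1,0,-0.22,-0.23,0.36,0,-0.44,-0.23,0.36,0,-0.66,-0.23,0.36,0,-0.9,-0.23,0.36,0,-0.9]

```text
t: 15.7
ee_pos: [0.458, -0.0454, 0.0624]
orientation: [-3.14, 0.003, 1.153]
ft_force: [0.2, 0.0, 0.0]
gripper_width: 0.0161
```

Emit:
move_arm:
  deltas: [0,0,0,-0.22,0,0,0,-0.435,0,0,0,-0.435,0,0,0,-0.435]

```text
t: 16.2
ee_pos: [0.4578, -0.0452, 0.0622]
orientation: [-3.138, 0.002, 1.489]
ft_force: [0.2, -0.2, 0.5]
gripper_width: 0.0161
```

```bash
python3 chk.py p3
```

```text
16.25 [ 0.45787585 -0.04525883  0.0622285 ] [-3.13849513e+00  2.23698046e-03  1.48971046e+00] 0.016325308083614543 [ 0.0591125  -0.09345092  0.44010903]
tester_contact {'point': [321.5, 249.6], 'confidence': 0.83} [ 0.50441429 -0.047508    0.01      ]
cell_1_center {'point': [320.1, 233.0], 'confidence': 0.87} [ 0.48617319 -0.04723221  0.0177    ]
```

View pics/p3w.png

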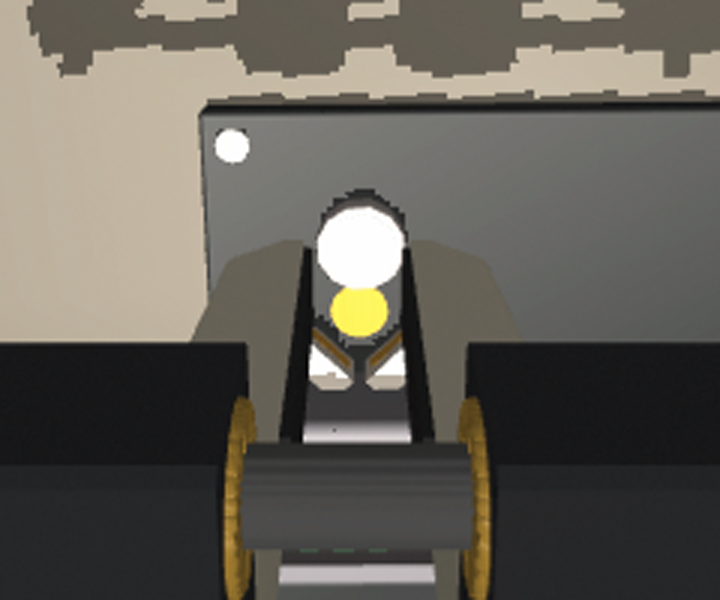

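Cell (320,232), contact (320,254) and the V all line up with the gap between the fingers. I descend behind the cell.

Emit:
move_arm:
  deltas: [0,0,0.35,0,0,0,0.65,0,0,0,0.82,0,0,0,0.877,0,0,0,0.877,0,0,0,0.877,0]

```text
t: 17.25
ee_pos: [0.4583, -0.0456, -0.0243]
orientation: [-3.14, 0.002, 1.493]
ft_force: [-0.5, -0.1, -0.9]
gripper_width: 0.016
```

Emit:
move_arm:
  deltas: [0,0.05,0,0,0,0.09,0,0,0,0.13,0,0,0,0.17,0,0,0,0.21,0,0,0,0.24,0,0,0,0.26,0,0,0,0.26,0,0]

```text
t: 18.25
ee_pos: [0.4843, -0.0476, -0.0244]
orientation: [-3.14, 0.002, 1.493]
ft_force: [-0.5, 0.1, -0.7]
gripper_width: 0.016
```

```bash
python3 chk.py p4
```

```text
18.3 [ 0.48419169 -0.04761195 -0.02436399] [-3.14001988e+00  2.35434008e-03  1.49316438e+00] 0.0164849502551484 [-0.06416141  0.50922518  0.02825048]
cell_1_center {'point': [319.3, 271.2], 'confidence': 0.88} [ 0.49937524 -0.04914716  0.0177    ]
cell_1_center {'point': [48.5, 360.4], 'confidence': 0.17} [ 0.54507691 -0.21271069  0.0177    ]
```

View pics/p4w.png

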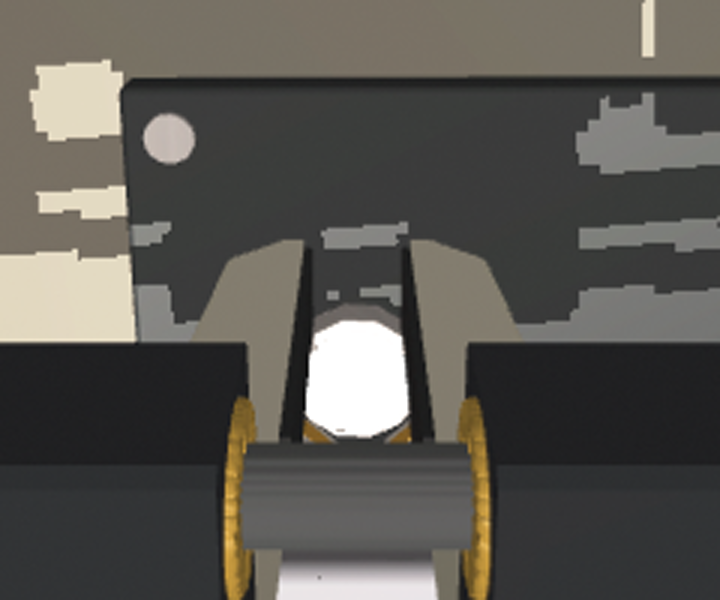

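Emit:
move_arm:
  deltas: [0,0.015,0,0,0,0.03,0,0,0,0.03,0,0]

```text
t: 18.92
ee_pos: [0.4873, -0.0479, -0.0243]
orientation: [-3.14, 0.002, 1.493]
ft_force: [0.1, 0.5, -0.6]
gripper_width: 0.0158
```

Emit:
move_arm:
  deltas: [0,0.01,0,0,0,0.015,0,0,0,0.015,0,0]

```text
t: 19.3
ee_pos: [0.4888, -0.048, -0.0243]
orientation: [-3.14, 0.002, 1.493]
ft_force: [0.6, -0.4, -0.4]
gripper_width: 0.0159
```

Emit:
move_arm:
  deltas: [0,0.01,0,0,0,0.015,0,0,0,0.015,0,0]

```text
t: 19.68
ee_pos: [0.49, -0.048, -0.0244]
orientation: [-3.139, 0.002, 1.493]
ft_force: [-3.1, 0.9, 1.2]
gripper_width: 0.0159
```

```bash
python3 chk.py p5
```

```text
19.725 [ 0.49005098 -0.04799292 -0.02443792] [-3.13955477e+00  2.21611822e-03  1.49323961e+00] 0.01569636331141318 [-3.5893614   2.09428781  0.62149476]
cell_1_center {'point': [318.7, 269.7], 'confidence': 0.66} [ 0.5041257  -0.04974303  0.0177    ]
top cell_1_center {'point': [170.9, 190.1], 'confidence': 0.35} [0.57404878 0.31941784 0.0177    ]
```

View pics/p5w.png

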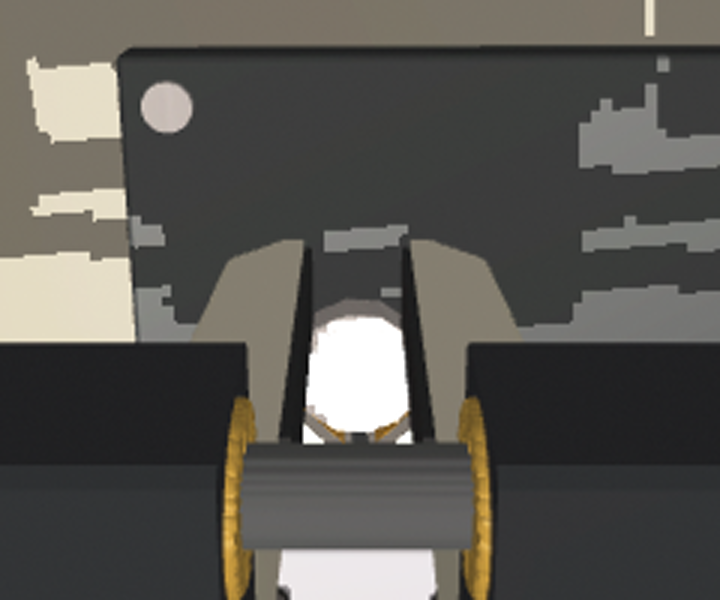

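The force has risen to about 3.6 N, so the cell is against the V. I'll press slightly more, back off and check.

Emit:
move_arm:
  deltas: [0,0.01,0,0,0,0.01,0,0]

```text
t: 20.23
ee_pos: [0.4907, -0.0479, -0.0245]
orientation: [-3.139, 0.002, 1.493]
ft_force: [-7.0, 3.0, 3.0]
gripper_width: 0.0162
```

Emit:
move_arm:
  deltas: [0,-0.05,0,0,0,-0.15,0,0,0,-0.3,0,0,0,-0.4,-0.3,0,0,-0.4,-0.6,0,0,-0.4,-0.85,0,0,-0.4,-0.85,0]

```text
t: 21.1
ee_pos: [0.4514, -0.0448, 0.0623]
orientation: [3.141, 0.002, 1.493]
ft_force: [-0.3, 0.0, -1.4]
gripper_width: 0.0159
```

```bash
python3 chk.py p6
```

```text
21.15 [ 0.45085907 -0.04467979  0.06076439] [-3.14015047e+00  2.08442073e-03  1.49315693e+00] 0.016128333062671394 [ 0.28974927  0.31011801 -1.01349692]
tester_contact {'point': [316.5, 257.9], 'confidence': 0.7} [ 0.50574529 -0.05172813  0.01      ]
cell_1_center {'point': [317.1, 260.1], 'confidence': 0.72} [ 0.5039128  -0.05102252  0.0177    ]
top tester_contact {'point': [340.4, 219.2], 'confidence': 0.69} [ 0.5043362  -0.05476975  0.01      ]
```

View pics/p6w.png

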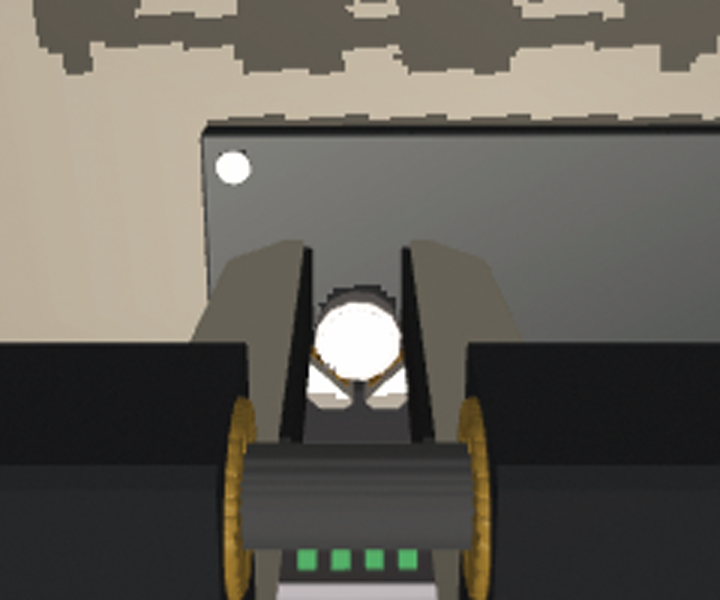

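It looks seated, with no brass showing and the cell up against both V faces. The cradle did hold it sideways, though (3 N lateral). I'll give one gentle push with the fingers shut flat, so the V can centre the cell freely.

Emit:
move_arm:
  deltas: [0,0,0.35,0,0,0,0.65,0,0,0,0.82,0,0,0,0.86,0,0,0.1,0.86,0,0,0.2,0.86,0,0,0.28,0.86,0,0,0.32,0.86,0,0,0.335,0.86,0,0,0.345,0.86,0,0,0.345,0.86,0]
  fingers: 0

```text
t: 22.78
ee_pos: [0.4844, -0.0474, -0.0266]
orientation: [-3.137, 0.002, 1.493]
ft_force: [0.4, 0.2, 0.2]
gripper_width: 0.0005
```

Emit:
move_arm:
  deltas: [0,0.01,0,0,0,0.02,0,0,0,0.02,0,0]

```text
t: 23.15
ee_pos: [0.4853, -0.0472, -0.0268]
orientation: [-3.135, 0.001, 1.493]
ft_force: [-9.9, 2.6, 4.6]
gripper_width: 0.0005
```

Contact at about 10 N against the V. I retreat and look again.

Emit:
move_arm:
  deltas: [0,-0.05,0,0,0,-0.15,0,0,0,-0.3,0,0,0,-0.4,-0.3,0,0,-0.4,-0.6,0,0,-0.4,-0.9,0,0,-0.4,-0.9,0]
  fingers: 0.25

```text
t: 24.02
ee_pos: [0.4466, -0.0442, 0.0657]
orientation: [-3.139, 0.002, 1.493]
ft_force: [1.0, -0.2, 0.3]
gripper_width: 0.0236
```

Run:
```python
from h import *
f=bot.grab_frame("wrist");s=bot.read_state();print(s["t"],s["ee_pos"],s["ft_force"],s["gripper_width"])
save(f,"p7w.png",(240,190,400,310),5)
C=np.array([.506,-.0492])
im=f["frame"];m=(im.min(2)>200).astype(np.uint8);m[:, :300]=0;m[:,345:]=0;m[:235]=0;m[290:]=0
for r in bot.pinpoint("wrist","cell_1_center")[:1]: print(r,at_z(f,*r["point"],.0177),depth_pt(f,*r["point"]))
P=[depth_pt(f,u,v) for u in range(295,345) for v in range(235,300)]
P=np.array([p for p in P if .0165<p[2]<.0192]);
(c,r)=cv2.minEnclosingCircle(P[:,:2].astype(np.float32)*1000);print(len(P),c,r,np.median(P,0))
```

```text
24.075 [ 0.44597701 -0.04408682  0.0640817 ] [ 0.70305699  0.24812628 -0.75843344] 0.022867539906250976
{'point': [319.1, 264.5], 'confidence': 0.58} [ 0.50470753 -0.04916673  0.0177    ] [ 0.50450233 -0.04915088  0.01809303]
664 (517.3438720703125, -50.144256591796875) 22.390348434448242 [ 0.50864833 -0.04976303  0.01771115]
```

View pics/p7w.png

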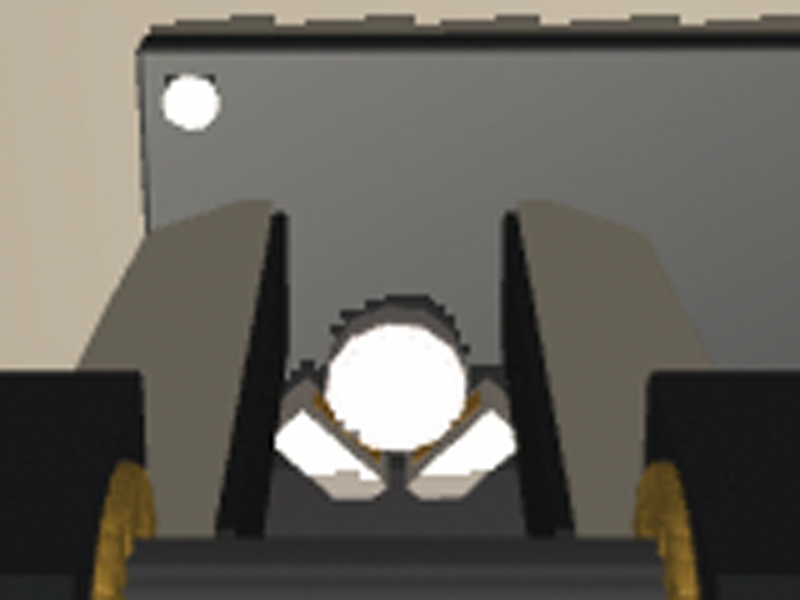

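The cell at (319,267) sits symmetrically against both V faces, with its top at 0.018, so it's flat. One last scene check, then I hand in.

Run:
```python
from h import *
f=bot.grab_frame("scene");save(f,"s8.png",(240,130,460,290),3.6)
for n,z in (("plunger_cap",.064),("dish_center",.02),("bottle",0),("tweezers_center",.004),("board",0),("cell_5_center",.045)):
  for r in bot.pinpoint("scene",n)[:1]: print(n,r,at_z(f,*r["point"],z),depth_pt(f,*r["point"]))
```

```text
plunger_cap {'point': [331.3, 223.7], 'confidence': 0.59} [0.59671592 0.07026541 0.064     ] [0.59591771 0.06940251 0.06274462]
dish_center {'point': [394.9, 254.6], 'confidence': 0.88} [0.53035758 0.18818558 0.02      ] [0.52672115 0.18570099 0.01474124]
bottle {'point': [263.1, 171.8], 'confidence': 0.87} [ 0.5643266  -0.22069128  0.        ] [ 0.56911204 -0.21275194  0.00766743]
tweezers_center {'point': [384.8, 193.8], 'confidence': 0.83} [0.39934551 0.04156947 0.004     ] [0.40468644 0.04572045 0.01019938]
board {'point': [430.1, 317.7], 'confidence': 0.63} [0.57940113 0.32214702 0.        ] [0.58484802 0.32458937 0.00903482]
cell_5_center {'point': [355.3, 217.2], 'confidence': 0.59} [0.53433031 0.07691204 0.045     ] [0.53034812 0.07323112 0.03940339]
```

View pics/s8.png

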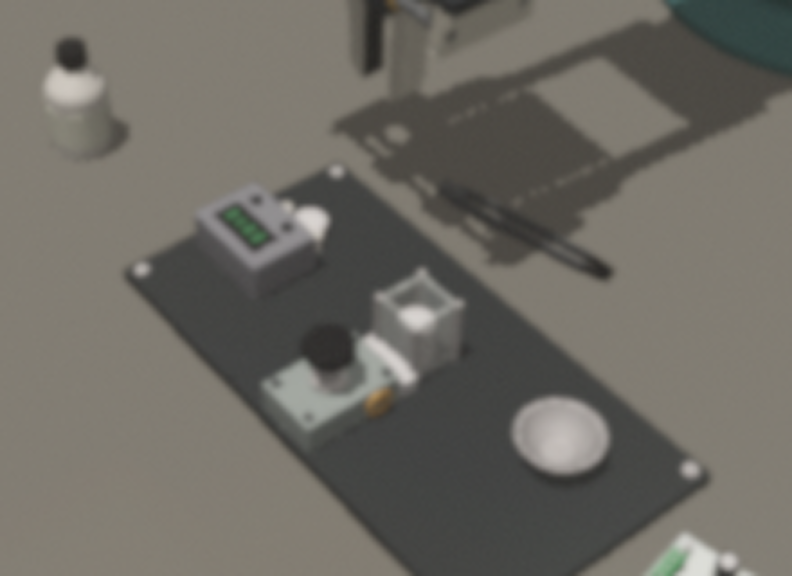

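The scene view shows the plunger up, the cells still in the magazine, the dispensed cell in the V, and the other items where they were.

```bash
python3 -c "
from station import bot
print(bot.job_done())"
```

```text
the job is handed in; nothing more can be done
None
```

I pressed the plunger once onto its hard stop and let it spring back, and one cell came out. I slid that cell along the plate with the fingertips slightly apart and pushed it up into the V. A last gentle push with the fingers shut (about 10 N) settled it, and I handed the job in at about 24 s of the 48 s allowed.

**Last checks**
- **Cell:** it lies flat (top at about z = 0.018 m) and symmetric against both faces of the V. None of the round contact shows. Its middle measured (0.505, -0.049), about 1–2 mm from my estimate of the contact (0.506, -0.049). That is about as close as the cameras can tell.
- **Feeder:** the plunger cap is up, read at 0.063–0.064 m. The remaining cells look in place in the magazine.
- **Other items:** the dish, board, bottle and tweezers look unmoved. The network's before-and-after positions for them differ by 4–15 mm. I take that as noise, since the arm never came near them, but I did not confirm it with a second measurement.

**Disagreements**
- **Tool point:** the reported tool point lies about 39 mm beyond the real fingertips. My first press attempt therefore stopped short of the cap, with no force and the cap still at 0.064 m. I measured the offset from depth and touch and corrected for it in every later move.
- **Circle fit:** a circle fitted to the final depth points was unusable because it also caught other surfaces at that height. I relied on the network's point and the picture instead.

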